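# Clamp a mooring cleat in the bench jig

## Robot

A 6-joint arm with a two-finger parallel gripper is mounted at the origin on the work surface. World frame = base frame: x ahead of the robot, y to its left, z up, the work surface at z = 0. Lengths are in m, angles in rad, forces in N, time in s.
With the tool pointing down it reaches from about 0.4 to 0.825 m from the base axis. Payload 7 kg.
Tool frame: the origin (TCP) lies between the finger pads; the fingertips stand 19 mm ahead of it and the grasp point (between the pads) is the TCP; z points along the fingers, y is the line along which they close (so a half turn about z gives the same grasp; the last joint's range is limited). The gripper opens to 88 mm and grips with 3 to 60 N. Pads are 19 mm wide; open, the fingers measure 130 mm over their backs; the gripper's body (78 mm by 193 mm) begins 47 mm behind the grasp point.
Start: joints at [-1.004, 0.359, 0.012, 0, -1.224, -0.288], TCP at [0.186, -0.649, 0.246] pointing down, gripper open.
Joint ranges: [-3.07, 3.07], [-1.43, 2.12], [-1.02, 1.25], [-3.03, 1.67], [-3.05, -0], [-3.03, 3.03]. Speed limits (rad/s): [2.39, 2.39, 3.01, 3.14, 3.14, 3.14].

## Interface

Orientations are given as a unit quaternion [w, x, y, z].
In Python, from cell import readout, viewer, sign_off gives the robot as it stands.
- The arm moves only by the shell command python3 -m inch 'ROWS' [FORCE]. ROWS is JSON, a list of rows, each an object of numbers: "grip": the finger opening in cm, from 0 to 8.76; "x", "y", "z": the shift along the tool's x, y, z in cm; "twist": the turn about the tool's z in rad. A call has 1 to 20 rows; each row shifts and turns the commanded pose from where the row before left it, along the tool's axes as they then stand; what a row does not reach is not made up. A row lasts 1/10 s, in which the tool goes at most 50 mm and 8.59 degrees, less where a joint would pass 70% of its speed; a pose out of reach is approached as far as the arm can. A call with a gripper value outside its range is refused whole. The fingers move at their own pace and stop on an object; FORCE is the grip in N (left out, the last holds). Time passes only in rows, so rows that do not move let the fingers close. It gives the time, the measured TCP pose, the force, the opening and the grip force at its end, in the units of the state.
- readout.get_state(): the state, without advancing time (a new reading comes with each control period).
- viewer.read_camera(name): name is "scene" or "top" or "wrist"; returns a dict with "frame" (400x640x3 uint8, red, green, blue), "fx", "fy", "cx", "cy" (pixels), "k1" (the pictures are not rectified: a ray, as slopes to the right and down, at radius r is drawn at 1 + k1 r^2 times it, then the intrinsics apply), "rvec" (rotation vector, rad) and "tvec" (3), from world to camera coordinates, as OpenCV has them. Camera axes: x right, y down, z forward; pixel columns grow to the right and rows downward; lengths in m; the calibration is good to about 2 mm. A picture is of the moment at which its call begins. There is no depth.
- sign_off(): hands the job in; it is judged then, once.
The state is a dict: "clock": time; "joint_positions": joint angles; "dq": joint speeds; "joint_efforts": joint torques, N m; "ee_pos": TCP position; "orientation": TCP orientation; "contact_force": force on the tool from outside, world axes, zero at the start; "torque": the same for the moment, N m; "gripper_width": opening from 0.0 (shut) to 1.0 (fully open); "grasp_force": force on a finger pad.
Only numpy, scipy, OpenCV 4.12 (cv2) and the standard library are available. Lean on these libraries where they do the work, as an engineer would, in place of code of your own. Each camera call takes 0.05 s, during which the arm holds its last target. There are 200 camera calls.

## Task

Stand the wooden mooring cleat upright in the bench jig, base square between the sprung nose and the wooden stop and centred on the stop, and let go of it. Then reach down into the round steel guard and turn the clamp knob clockwise until the jig grips the cleat with about 15 N (10 to 20 N will do, 25 N bruises the soft wood), and let go. Do not lean on the guard, and leave the other things on the bench where they are.

Things in the scene. Friction and masses are not known exactly. Their poses are not given: they have to be found in the camera images.
- cleat: loose dark-wood mooring cleat, about 200 g: base block 60 x 44 x 22 mm (x, y, z), a stem 34 x 18 mm on it, and on top a horn bar 110 mm long (along x), 18 mm wide (y), from 38 to 56 mm high. Origin: centre of the underside; z up; same both ways round. Take it by the middle of the horn bar, fingers closing along y, tips kept above the 22 mm base
- jig: fixed clamping jig: plywood board 130 x 270 mm, 15 mm thick, y = -170 to +100 mm. Origin on the bench top under the jig's middle, x across, y along the clamping direction to the stop, z up. Guard and knob at y = -108 mm, then a steel block 49 mm high (y -59 to -33), the sprung nose (wooden pad 36 mm wide, 19 mm high over the board), the bay, the stop
- stop: fixed wooden stop bar of the jig, 80 mm wide (x), 20 mm thick, 20 mm high; origin at the foot of the middle of its clamping face, on the board top; axes as the jig's, so the cleat lies on its -y side
- bay (a point): middle of the bay where the cleat stands, on the board top (15 mm over the bench), 24 mm from the stop's face; axes as the jig's. The cleat goes here with its x along this x (either way round), its base then 2 mm clear of the stop. The nose starts 49 to 58 mm from the stop's face: how far it has been screwed out differs every time and is not measured
- guard: fixed round steel guard tube round the knob, standing on the board, 86 mm inside diameter, wall 5 mm, rim 60 mm over the board (75 mm over the bench); origin at its foot on its axis. A wide-open gripper does not fit in it
- knob_grip (a point): on the knob's axis, level with the top of its bar: 61 mm over the bench, 14 mm below the guard's rim. z up, x along the bar, y across it; turns with the knob (x along the jig's x at the start). Black plastic bar 46 mm long, 14 mm wide, 34 mm high, on a disc 48 mm across whose top is 27 mm over the bench. Grip it across y, pad middles about 10 mm below this point
- knob (a joint): angle, rad: 0 at the start, grows turning clockwise seen from above, ends at 2.2. Each rad pushes the nose 12 mm to the stop, through a spring of 8 N per mm (about 5 with the wood's give). It drags (0.30 N m, either way) and stays where left. Every 10 N of squeeze adds 0.12 N m to the moment felt in the gripper: compare readings after equal small turns, as the drag offsets them at rest
- chock: bystander: plain dark-wood block 70 x 44 x 30 mm without stem or horns, loose
- mallet: bystander: hammer lying on the bench, loose
- driver: bystander: screwdriver, loose
- varnish: bystander: can, 80 mm across, 100 mm high, loose
- mug: bystander: white mug, 80 mm across, 90 mm high, loose
- spanner: bystander: wrench, loose
- brush: bystander: brush, loose
Things that resemble listed ones, but are neither listed nor needed, are in the scene too. Leave any turquoise or yellow look-alike of the cleat alone.

How it is judged:
On the way, in this order (a step that is already met when the one before it is completed fails the run):
1. the cleat stands in the bay, released, before the clamp is turned (horizontal distance between cleat and bay below 0.013 m and z of cleat in the frame of bay below 0.003 m and angle between cleat's own z axis and vertical below 0.06 rad and contact force between the fingers and cleat below 0.1 N and value of joint knob below 0.15 rad), for 0.2 s.
2. the knob has been turned and the cleat is gripped with 10 N or more (value of joint knob above 0.3 rad and contact force between cleat and stop above 10 N), for 0.2 s.
At the end, for the whole second after the job is handed in: The cleat stands upright (within 0.06 rad) on the jig's board against the stop, square to it (within 0.06 rad), centred within 10 mm, at rest, gripped between nose and stop with 10 to 20 N by the turned knob, and the gripper touches nothing (all of step 2 and contact force between cleat and stop below 20 N and x of cleat in the frame of bay between -0.01 and 0.01 m and horizontal distance between cleat and bay below 0.013 m and z of cleat in the frame of bay below 0.003 m and angle between cleat's own z axis and vertical below 0.06 rad and angle between the x axis of cleat and the x axis of jig, either way round below 0.06 rad and linear speed of cleat below 0.01 m/s and contact force between the fingers and anything else below 0.1 N).
It fails at once if the cleat is squeezed against the stop with more than 25 N (contact force between cleat and stop above 25 N).
It fails at once if the guard is leaned on with more than 12 N (contact force between any of the fingers, the arm and guard above 12 N).
It fails at once if a bystander is moved by more than 30 mm (distance of any of chock, mallet, driver, varnish, mug, spanner, brush from where it was at the start of the episode above 0.03 m).
It also fails if it takes over 72 s, if anything falls off the work surface, if the arm or the gripper's body presses on something with over 40 N, if the wrist force passes 120 N, or if a joint passes its speed limit or range.

## Working session

There is one attempt and no reset: what is moved stays moved. The work goes in short steps, Python scripts to look and compute and a shell command to move; the robot and the scene stay as the last step left them, time stands still between calls to the robot, and variables do not carry over. Pictures are saved under pics/ and viewed, at most 10 in all, crops included, and the job is handed in when it is done.

```bash
mkdir -p pics; cat > h.py <<'E'
import numpy as np, cv2, pickle
from cell import readout, viewer
def shot(name, fn=None):
    c=viewer.read_camera(name); pickle.dump(c,open(f'pics/{fn or name}.pkl','wb'))
    cv2.imwrite(f'pics/{fn or name}.png',np.ascontiguousarray(c['frame'][...,::-1])); return c
def load(fn): return pickle.load(open(f'pics/{fn}.pkl','rb'))
def ray(c,u,v):
    d=np.array([(u-c['cx'])/c['fx'],(v-c['cy'])/c['fy']]); s=d.copy()
    for _ in range(30): s=d/(1+c['k1']*(s@s))
    R=cv2.Rodrigues(np.array(c['rvec'],float))[0]; t=np.array(c['tvec'],float).ravel()
    return -R.T@t, R.T@np.array([s[0],s[1],1])
def at(c,u,v,z):
    o,d=ray(c,u,v); return o+d*(z-o[2])/d[2]
def proj(c,p):
    R=cv2.Rodrigues(np.array(c['rvec'],float))[0]; q=R@np.array(p,float)+np.array(c['tvec'],float).ravel()
    s=q[:2]/q[2]; s=s*(1+c['k1']*(s@s)); return s*[c['fx'],c['fy']]+[c['cx'],c['cy']]
def crop(fn,u0,v0,w,h,k,out):
    im=cv2.imread(f'pics/{fn}.png')[v0:v0+h,u0:u0+w]; cv2.imwrite(f'pics/{out}.png',cv2.resize(im,None,fx=k,fy=k,interpolation=cv2.INTER_CUBIC))
E
python3 - <<'E'
from h import *
for n in('top','scene'):
    c=shot(n); print(n,ray(c,320,200)[0],at(c,320,200,0),c['fx'],c['k1'])
print(readout.get_state())
E
```

```text
top [ 0.35002722 -0.055763    1.13588384] [ 0.58012171 -0.06133944  0.        ] 398.3363958989074 -0.028074373916910547
scene [ 1.27226237 -0.06354557  1.07267436] [ 0.55346817 -0.05738308  0.        ] 461.8657198808886 -0.05388716215241831
{'clock': 0.1, 'joint_positions': array([-1.00390629e+00,  3.59295011e-01,  1.11423748e-02, -3.25186984e-04,
       -1.22406017e+00, -2.88101253e-01]), 'dq': array([ 0.00178597, -0.00277053,  0.00259169,  0.00064795,  0.00069705,
       -0.0004071 ]), 'joint_efforts': array([-8.29957389e-04, -5.84165168e+01,  2.93750310e+01,  7.01557383e+00,
        1.01311514e-02, -6.58659746e-05]), 'ee_pos': array([ 0.18562701, -0.64855359,  0.24472291]), 'orientation': array([-1.54512269e-04, -1.38888545e-01,  9.90307754e-01,  7.07887046e-04]), 'contact_force': array([ 0.34530406, -0.42885958, -0.23841057]), 'torque': array([0.02556679, 0.04419437, 0.05317172]), 'grasp_force': 0.0, 'gripper_width': 1.0031992700476293}
```

View pics/top.png

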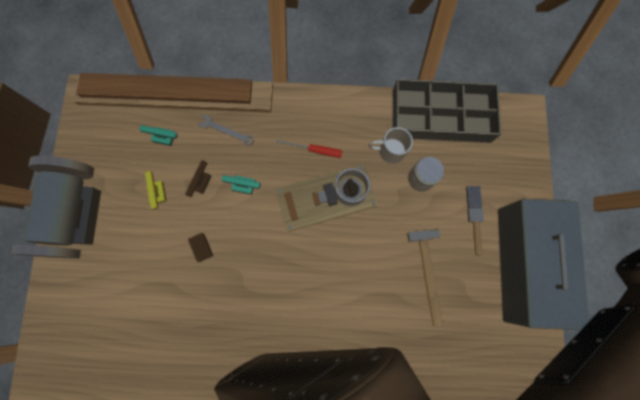

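View pics/scene.png

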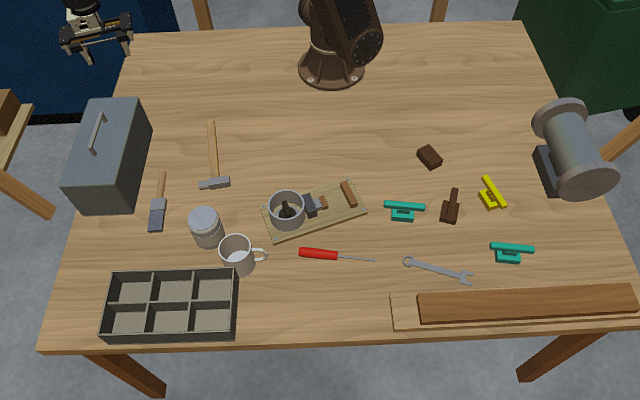

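The top view shows the dark cleat at about (197,180), the jig around (327,200) with its guard at (352,186) and stop at (291,206), and a turquoise look-alike between them at (240,184). In the scene view the cleat is at (450,206), the guard at (286,210) and the stop at (349,194). Next I'll enlarge both.

```bash
python3 - <<'E'
from h import *
crop('top',180,150,200,90,4,'topc'); crop('scene',250,165,220,85,3.6,'scenec')
E
```

```text
(no output)
```

View pics/topc.png

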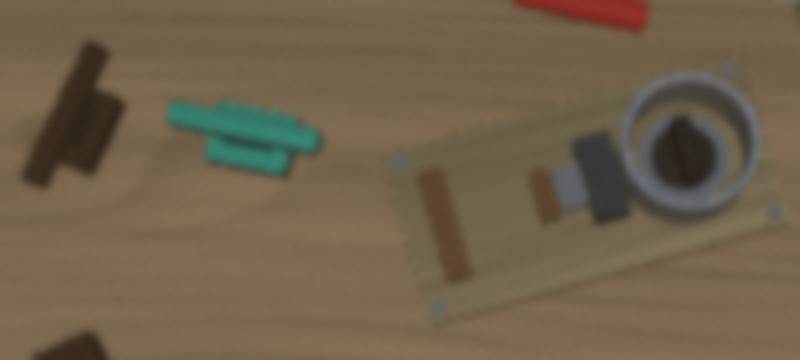

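View pics/scenec.png

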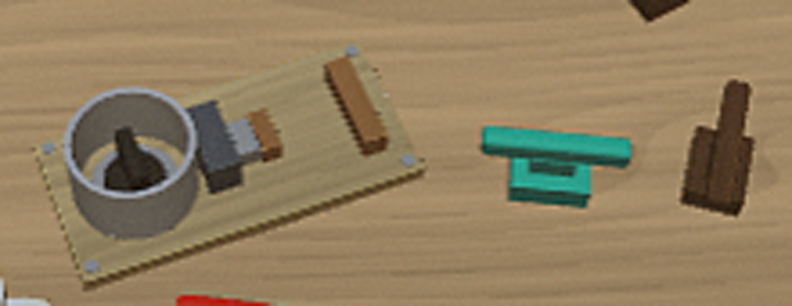

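Enlarged, the cleat stands upright: bar top runs from (96,45) to (35,182) in the top crop, base to its right. The stop's top face has corners (418,172), (440,168), (470,276), (447,281), and the guard rim is centred near (691,144). I'll fit the jig pose from both views.

```bash
python3 - <<'E'
from h import *
from scipy.optimize import least_squares
T,S=load('top'),load('scene')
t=lambda u,v:(T,(u+.5)/4-.5+180,(v+.5)/4-.5+150)
s=lambda u,v:(S,(u+.5)/3.6-.5+250,(v+.5)/3.6-.5+165)
g=(0,-.108,.075)
# stop face y: board origin; stop face unknown y -> param
obs=[(t(691,144),g),(s(131,143),g),
 (t(390,155),(.065,.1,.015)),(t(432,324),(-.065,.1,.015)),(t(787,222),(-.065,-.17,.015)),(t(735,60),(.065,-.17,.015)),
 (s(354,45),(-.065,.1,.015)),(s(425,167),(.065,.1,.015)),(s(85,280),(.065,-.17,.015)),(s(34,150),(-.065,-.17,.015))]
st=[(t(418,172),(.04,.02)),(t(440,168),(.04,0)),(t(470,276),(-.04,0)),(t(447,281),(-.04,.02)),
 (s(325,67),(-.04,0)),(s(346,57),(-.04,.02)),(s(386,143),(.04,.02)),(s(365,153),(.04,0))]
def W(p,q):
    c,n=np.cos(p[2]),np.sin(p[2]); return [p[0]+c*q[0]-n*q[1],p[1]+n*q[0]+c*q[1],q[2]]
def f(p):
    r=[proj(o[0],W(p,q))-o[1:] for o,q in obs]
    r+=[proj(o[0],W(p,(q[0],q[1]+p[3],.035)))-o[1:] for o,q in st]
    return np.ravel(r)
r=least_squares(f,[.5,-.06,.3,.06],loss='soft_l1'); p=r.x
print(p,np.round(r.fun.reshape(-1,2),1).tolist())
print('bay',W(p,(0,p[3]-.024,.015)),'knob',W(p,(0,-.108,.061)))
for o in (t(65,113),t(96,45),t(35,182)): print('horn',at(*o,.056))
for o in (s(738,82),s(722,200)): print('hornS',at(*o,.056))
E
```

```text
[ 0.57707975 -0.04490614  0.3264024   0.05911894] [[-0.2, -0.9], [-0.4, -0.4], [-2.3, -0.4], [-1.0, 0.4], [1.2, -0.1], [0.5, -1.5], [1.3, -1.6], [0.2, 0.3], [-0.6, 1.0], [-0.6, -1.9], [-0.6, -0.0], [0.7, -0.9], [0.8, -1.1], [-0.4, -0.4], [-0.5, -1.0], [0.3, -0.4], [0.6, -1.9], [-0.4, -2.4]]
bay [np.float64(0.5658193059136462), np.float64(-0.011641416027241898), 0.015] knob [np.float64(0.61170859881303), np.float64(-0.14720395989767454), 0.061]
horn [0.61599894 0.28911208 0.056     ]
horn [0.66644751 0.27256994 0.056     ]
horn [0.56579159 0.30462129 0.056     ]
hornS [0.5676713 0.3064881 0.056    ]
hornS [0.66951742 0.27430183 0.056     ]
```

```bash
cat >> h.py <<'E'
def need(p,yaw):
    """twist (half turn free), then shift in tool axes, to TCP p with tool y (or -y) at yaw"""
    from scipy.spatial.transform import Rotation as Ro
    s=readout.get_state(); R=Ro.from_quat(s['orientation'],scalar_first=True).as_matrix()
    cur=np.arctan2(R[1,1],R[0,1]); tw=-((yaw-cur+np.pi/2)%np.pi-np.pi/2)
    R2=R@Ro.from_rotvec([0,0,tw]).as_matrix()
    print('clock %.2f twist %.3f'%(s['clock'],tw),'shift cm',np.round(100*R2.T@(np.array(p)-s['ee_pos']),2),'tilt',np.round(np.degrees(np.arccos(-R[2,2])),2),'j6 %.2f'%s['joint_positions'][5])
E
python3 -c "
from h import *
need([.617,.2896,.245],1.262)"
```

```text
clock 0.10 twist 0.587 shift cm [-1.2590e+01  1.0249e+02  8.0000e-02] tilt 0.08 j6 -0.29
```

```bash
python3 -m inch '[{"twist":0.147},{"twist":0.147},{"twist":0.147},{"twist":0.146},{"x":-0.48,"y":3.94},{"x":-0.48,"y":3.94},{"x":-0.48,"y":3.94},{"x":-0.48,"y":3.94},{"x":-0.48,"y":3.94},{"x":-0.48,"y":3.94},{"x":-0.48,"y":3.94},{"x":-0.48,"y":3.94},{"x":-0.48,"y":3.94},{"x":-0.48,"y":3.94},{"x":-0.48,"y":3.94},{"x":-0.48,"y":3.94},{"x":-0.48,"y":3.94},{"x":-0.48,"y":3.94},{"x":-0.48,"y":3.94},{"x":-0.48,"y":3.94}]' && python3 -m inch '[{"x":-0.48,"y":3.94},{"x":-0.48,"y":3.94},{"x":-0.48,"y":3.94},{"x":-0.48,"y":3.94},{"x":-0.48,"y":3.94},{"x":-0.48,"y":3.94},{"x":-0.48,"y":3.94},{"x":-0.48,"y":3.94},{"x":-0.48,"y":3.94},{"x":-0.48,"y":3.94},{"z":1},{"z":1},{"z":0}]'
python3 - <<'E'
from h import *
need([.617,.2896,.245],1.262)
c=shot('wrist','w1'); print(ray(c,320,200)[0],at(c,320,200,0),c['fx'],proj(c,[.617,.2896,.056]))
E
```

```text
clock 0.10 twist 0.587 shift cm [-1.2590e+01  1.0249e+02  8.0000e-02] tilt 0.08 j6 -0.29
[ 0.11995204 -0.66790311  0.38302903] [ 0.21996434 -0.64144881  0.        ] 342.26973141183566 [810.2679701  592.58954918]invalid input
```

View pics/w1.png

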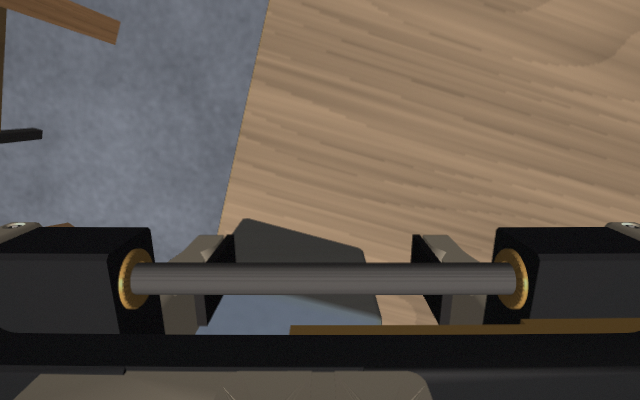

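The picture shows only the start position (bench edge and floor, fingers at columns 210 and 440), because the move was refused as invalid input. The rows probably need all five keys.

```bash
python3 -m inch '[{"grip":8.7,"x":0,"y":0,"z":0,"twist":0.147}]'; python3 -m inch '[{"grip":8.7,"twist":0.147}]'
```

```text
clock: 0.25
ee_pos: [0.1857, -0.6487, 0.245]
orientation: [-0.0, -0.065, 0.998, 0.0]
contact_force: [0.5, 0.4, -0.4]
gripper_width: 0.997
grasp_force: 0.0invalid input
```

```bash
python3 -m inch '[{"grip":8.7,"x":0,"y":0,"z":0,"twist":0.147},{"grip":8.7,"x":0,"y":0,"z":0,"twist":0.147},{"grip":8.7,"x":0,"y":0,"z":0,"twist":0.146},{"grip":8.7,"x":-0.48,"y":3.94,"z":0,"twist":0},{"grip":8.7,"x":-0.48,"y":3.94,"z":0,"twist":0},{"grip":8.7,"x":-0.48,"y":3.94,"z":0,"twist":0},{"grip":8.7,"x":-0.48,"y":3.94,"z":0,"twist":0},{"grip":8.7,"x":-0.48,"y":3.94,"z":0,"twist":0},{"grip":8.7,"x":-0.48,"y":3.94,"z":0,"twist":0},{"grip":8.7,"x":-0.48,"y":3.94,"z":0,"twist":0},{"grip":8.7,"x":-0.48,"y":3.94,"z":0,"twist":0},{"grip":8.7,"x":-0.48,"y":3.94,"z":0,"twist":0},{"grip":8.7,"x":-0.48,"y":3.94,"z":0,"twist":0},{"grip":8.7,"x":-0.48,"y":3.94,"z":0,"twist":0},{"grip":8.7,"x":-0.48,"y":3.94,"z":0,"twist":0},{"grip":8.7,"x":-0.48,"y":3.94,"z":0,"twist":0},{"grip":8.7,"x":-0.48,"y":3.94,"z":0,"twist":0},{"grip":8.7,"x":-0.48,"y":3.94,"z":0,"twist":0},{"grip":8.7,"x":-0.48,"y":3.94,"z":0,"twist":0},{"grip":8.7,"x":-0.48,"y":3.94,"z":0,"twist":0}]' && python3 -m inch '[{"grip":8.7,"x":-0.48,"y":3.94,"z":0,"twist":0},{"grip":8.7,"x":-0.48,"y":3.94,"z":0,"twist":0},{"grip":8.7,"x":-0.48,"y":3.94,"z":0,"twist":0},{"grip":8.7,"x":-0.48,"y":3.94,"z":0,"twist":0},{"grip":8.7,"x":-0.48,"y":3.94,"z":0,"twist":0},{"grip":8.7,"x":-0.48,"y":3.94,"z":0,"twist":0},{"grip":8.7,"x":-0.48,"y":3.94,"z":0,"twist":0},{"grip":8.7,"x":-0.48,"y":3.94,"z":0,"twist":0},{"grip":8.7,"x":-0.48,"y":3.94,"z":0,"twist":0},{"grip":8.7,"x":0,"y":0,"z":0,"twist":0},{"grip":8.7,"x":0,"y":0,"z":0,"twist":0}]'
python3 - <<'E'
from h import *
need([.617,.2896,.245],1.262)
c=shot('wrist','w2'); print(ray(c,320,200)[0],proj(c,[.617,.2896,.056]))
E
```

```text
clock: 2.25
ee_pos: [0.4669, -0.0337, 0.2457]
orientation: [0.0, 0.153, 0.988, 0.0]
contact_force: [0.9, -0.5, 0.2]
gripper_width: 0.992
grasp_force: 0.0
clock: 3.35
ee_pos: [0.6152, 0.29, 0.2442]
orientation: [-0.001, 0.153, 0.988, -0.001]
contact_force: [0.1, -0.3, 0.5]
gripper_width: 0.998
grasp_force: 0.0
clock 3.35 twist 0.002 shift cm [-0.19  0.02 -0.08] tilt 0.12 j6 -2.60
[0.55021791 0.31124553 0.38258977] [322.31667037 182.87084501]
```

View pics/w2.png

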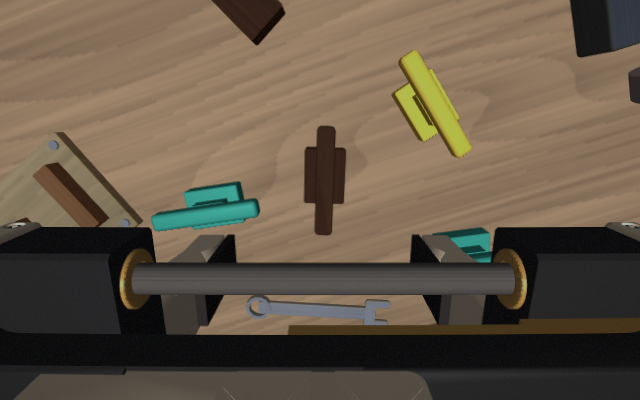

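The wrist view shows the cleat upright between the fingers: horn bar from (326,126) to (323,235), base spanning columns 304–346. The jig's stop is at the left, around (70,195).

```bash
python3 - <<'E'
from h import *
c=load('w2')
a,b=at(c,326,126,.056),at(c,323.5,234,.056); m=(a+b)/2; d=a-b
print(a,b,m,np.linalg.norm(d),np.arctan2(-d[1],-d[0]))
print('base corners',[at(c,u,v,.022)[:2].round(4) for u,v in ((304,148),(346,148),(346,204),(304,204))])
need([.617,.2896,.047],1.262); need([m[0],m[1],.047],np.arctan2(-d[1],-d[0])+np.pi/2)
E
```

```text
[0.56626669 0.30929854 0.056     ] [0.66789522 0.27472108 0.056     ] [0.61708095 0.29200981 0.056     ] 0.1073497033051847 -0.327948092806012
base corners [array([0.5825, 0.2803]), array([0.5958, 0.3223]), array([0.6543, 0.3049]), array([0.6404, 0.2611])]
clock 3.40 twist 0.001 shift cm [-0.19  0.12 19.78] tilt 0.09 j6 -2.60
clock 3.40 twist 0.020 shift cm [-0.12  0.36 19.78] tilt 0.09 j6 -2.60
```

```bash
python3 -m inch '[{"grip":5,"x":-0.17,"y":0.35,"z":3,"twist":0.017},{"grip":5,"x":0,"y":0,"z":4,"twist":0},{"grip":5,"x":0,"y":0,"z":4,"twist":0},{"grip":5,"x":0,"y":0,"z":4,"twist":0},{"grip":5,"x":0,"y":0,"z":2.8,"twist":0},{"grip":5,"x":0,"y":0,"z":1.5,"twist":0},{"grip":5,"x":0,"y":0,"z":0.5,"twist":0},{"grip":5,"x":0,"y":0,"z":0,"twist":0},{"grip":1,"x":0,"y":0,"z":0,"twist":0},{"grip":1,"x":0,"y":0,"z":0,"twist":0},{"grip":1,"x":0,"y":0,"z":0,"twist":0},{"grip":1,"x":0,"y":0,"z":0,"twist":0},{"grip":1,"x":0,"y":0,"z":0,"twist":0},{"grip":1,"x":0,"y":0,"z":0,"twist":0}]' 25; python3 -c "
from h import *
need([.617,.292,.047],1.245)"
```

```text
clock: 4.8
ee_pos: [0.6181, 0.2921, 0.0481]
orientation: [0.0, 0.162, 0.987, 0.0]
contact_force: [-1.5, -1.0, 4.3]
gripper_width: 0.206
grasp_force: 25.0
clock 4.80 twist 0.001 shift cm [ 0.1  -0.05  0.11] tilt 0.01 j6 -2.62
```

```bash
python3 -m inch '[{"grip":1,"x":0,"y":0,"z":-1,"twist":0},{"grip":1,"x":0,"y":0,"z":-3,"twist":0},{"grip":1,"x":0,"y":0,"z":-4,"twist":0},{"grip":1,"x":0,"y":0,"z":-4,"twist":0},{"grip":1,"x":0,"y":0,"z":-1.2,"twist":-0.13},{"grip":1,"x":0,"y":0,"z":0,"twist":-0.13},{"grip":1,"x":0,"y":0,"z":0,"twist":-0.13},{"grip":1,"x":0,"y":0,"z":0,"twist":-0.13},{"grip":1,"x":0,"y":0,"z":0,"twist":-0.132},{"grip":1,"x":0,"y":0,"z":0,"twist":0}]'; python3 -c "
from h import *
need([.632,.011,.18],1.897)"
```

```text
clock: 5.8
ee_pos: [0.6178, 0.2922, 0.1796]
orientation: [-0.0, -0.164, 0.987, 0.0]
contact_force: [-0.3, 0.4, -2.2]
gripper_width: 0.201
grasp_force: 25.0
clock 5.80 twist 0.003 shift cm [  7.67 -27.09  -0.04] tilt 0.02 j6 -1.97
```

```bash
python3 -m inch '[{"grip":1,"x":0.5,"y":-2,"z":0,"twist":0.003},{"grip":1,"x":1,"y":-3.6,"z":0,"twist":0},{"grip":1,"x":1,"y":-3.6,"z":0,"twist":0},{"grip":1,"x":1,"y":-3.6,"z":0,"twist":0},{"grip":1,"x":1,"y":-3.6,"z":0,"twist":0},{"grip":1,"x":1,"y":-3.6,"z":0,"twist":0},{"grip":1,"x":1,"y":-3.6,"z":0,"twist":0},{"grip":1,"x":1.17,"y":-3.5,"z":0,"twist":0},{"grip":1,"x":0,"y":0,"z":0,"twist":0},{"grip":1,"x":0,"y":0,"z":0,"twist":0}]'; python3 - <<'E'
from h import *
need([.632,.011,.18],1.897)
c=shot('wrist','w3'); print(proj(c,[.5658,-.0116,.015]),proj(c,[.6117,-.1472,.061]))
crop('w3',60,60,400,270,2,'w3c')
E
```

```text
clock: 6.8
ee_pos: [0.6314, 0.0094, 0.1797]
orientation: [-0.0, -0.159, 0.987, 0.0]
contact_force: [0.6, -0.7, -1.5]
gripper_width: 0.204
grasp_force: 25.0
clock 6.80 twist -0.008 shift cm [-0.11  0.14 -0.03] tilt 0.01 j6 -1.58
[323.44446866 107.21673889] [127.60375984 109.18235814]
```

View pics/w3c.png

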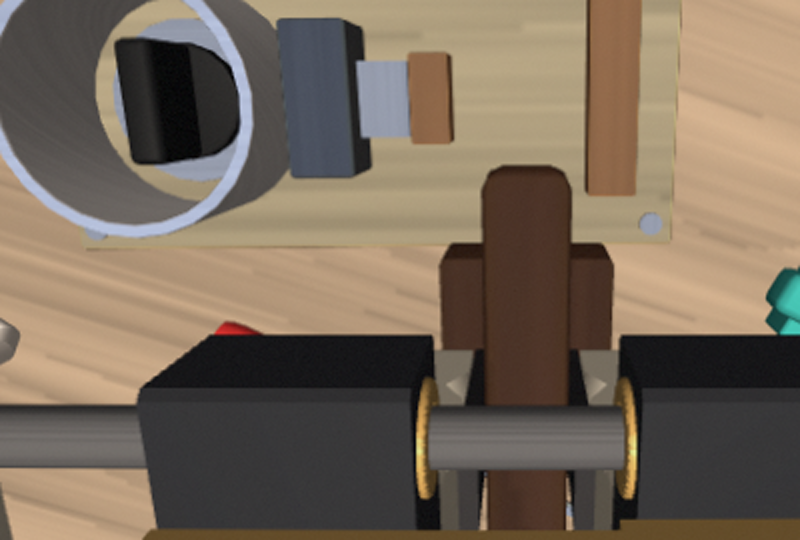

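The crop shows the stop with its face foot at column 586 and lower end at row 193. The nose pad's face foot is at column 453, the bar's far end at (526,167), and the base spans columns 440–613 with its far edge at about row 245. From these I'll refine the bay position and the cleat's place in the hand.

```bash
python3 - <<'E'
from h import *
c=load('w3'); P=np.array([0.57708,-0.04491]);w=.3264;ys=.05912
R=np.array([[np.cos(w),-np.sin(w)],[np.sin(w),np.cos(w)]])
k=lambda u,v:((u+.5)/2-.5+60,(v+.5)/2-.5+60)
J=lambda u,v,z:((at(c,*k(u,v),z)[:2]-P)@R*1e3).round(1)
print('expected stop y',ys*1e3)
print('stop foot lo',J(586,193,.015),'hi',J(590,5,.015),'top right lo',J(636,195,.035),'hi',J(640,5,.035))
print('nose foot',J(453,143,.015),J(451,52,.034))
print('board corner edge',J(85,248,.015),J(670,241,.015),J(680,5,.015))
print('block top',J(279,18,.064),J(291,177,.064),'screw',J(651,224,.015))
s=readout.get_state(); print('tcp jig',((s['ee_pos'][:2]-P)@R*1e3).round(1)); z=s['ee_pos'][2]
print('bar end',J(526,167,z+.008),'base',J(441,246,z-.026),J(611,246,z-.026))
g=c['frame'][0:120,340:400].mean(1).astype(int)
cc=cv2.cvtColor(c['frame'],cv2.COLOR_RGB2HSV); print([(v,cc[v,366].tolist()) for v in range(30,70,3)])
E
```

```text
expected stop y 59.12
stop foot lo [42.2 60.9] hi [-36.   61.4] top right lo [40.4 79.9] hi [-33.5  79. ]
nose foot [20.   2.7] [-16.6   5. ]
board corner edge [  65.3 -166.9] [64.2 99.2] [-35.8  98.8]
block top [-26.8 -51.7] [ 28.6 -52.7] screw [56.4 90.3]
tcp jig [69.3 34.8]
bar end [13.4 34.2] base [35.8 13.3] [36.1 55. ]
[(30, [20, 71, 183]), (33, [20, 73, 186]), (36, [20, 70, 181]), (39, [19, 71, 180]), (42, [20, 71, 180]), (45, [19, 69, 181]), (48, [19, 70, 185]), (51, [19, 70, 185]), (54, [20, 71, 175]), (57, [13, 125, 147]), (60, [13, 124, 146]), (63, [13, 124, 146]), (66, [13, 121, 145]), (69, [13, 125, 145])]
```

```bash
python3 -m inch '[{"grip":1,"x":1.2,"y":0.1,"z":0,"twist":0},{"grip":1,"x":2.3,"y":0,"z":0,"twist":0},{"grip":1,"x":2.2,"y":0,"z":0,"twist":0},{"grip":1,"x":1,"y":0,"z":1,"twist":0},{"grip":1,"x":0,"y":0,"z":3,"twist":0},{"grip":1,"x":0,"y":0,"z":3,"twist":0},{"grip":1,"x":0,"y":0,"z":2.5,"twist":0},{"grip":1,"x":0,"y":0,"z":1.3,"twist":0},{"grip":1,"x":0,"y":0,"z":0.2,"twist":0},{"grip":1,"x":0,"y":0,"z":0,"twist":0}]'; python3 - <<'E'
from h import *
P=np.array([0.57708,-0.04491]);w=.3264
R=np.array([[np.cos(w),-np.sin(w)],[np.sin(w),np.cos(w)]])
p=P+R@[.002,.036]; need([p[0],p[1],.063],w+np.pi/2)
print(readout.get_state()['contact_force'])
shot('scene','s2'); crop('s2',255,145,140,95,5.7,'s2c')
E
```

```text
clock: 7.85
ee_pos: [0.568, -0.0091, 0.07]
orientation: [0.0, -0.161, 0.987, -0.0]
contact_force: [0.3, 0.2, -2.0]
gripper_width: 0.206
grasp_force: 25.0
clock 7.85 twist -0.002 shift cm [ 0.09 -0.08  0.7 ] tilt 0.01 j6 -1.58
[ 0.25894021  0.23709017 -2.02288937]
```

View pics/s2c.png

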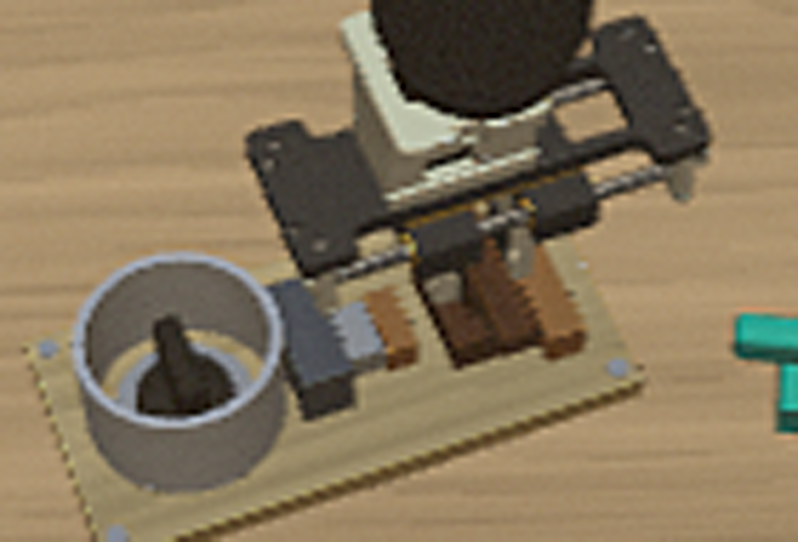

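The cleat hangs square between the nose (crop 395,330) and the stop (555,310). It is close to the stop, with no side force. I'll lower it, keeping a slight shift away from the stop.

```bash
python3 -m inch '[{"grip":1,"x":0.05,"y":-0.1,"z":0.4,"twist":0},{"grip":1,"x":0,"y":0,"z":0.15,"twist":0},{"grip":1,"x":0,"y":0,"z":0,"twist":0},{"grip":1,"x":0,"y":0,"z":0,"twist":0}]'; python3 -m inch '[{"grip":1,"x":0,"y":0,"z":0.1,"twist":0},{"grip":1,"x":0,"y":0,"z":0,"twist":0},{"grip":1,"x":0,"y":0,"z":0,"twist":0}]'
```

```text
clock: 8.3
ee_pos: [0.5678, -0.0107, 0.0643]
orientation: [0.0, -0.161, 0.987, 0.0]
contact_force: [0.5, -0.5, -1.8]
gripper_width: 0.202
grasp_force: 25.0
clock: 8.6
ee_pos: [0.5677, -0.0106, 0.0631]
orientation: [-0.0, -0.161, 0.987, -0.0]
contact_force: [-0.7, 0.2, -2.6]
gripper_width: 0.2
grasp_force: 25.0
```

```bash
python3 -m inch '[{"grip":1,"x":0,"y":0,"z":0.06,"twist":0},{"grip":1,"x":0,"y":0,"z":0,"twist":0},{"grip":1,"x":0,"y":0,"z":0,"twist":0}]';  python3 -m inch '[{"grip":1,"x":0,"y":0,"z":0.06,"twist":0},{"grip":1,"x":0,"y":0,"z":0,"twist":0},{"grip":1,"x":0,"y":0,"z":0,"twist":0}]'
```

```text
clock: 8.9
ee_pos: [0.5677, -0.0106, 0.063]
orientation: [0.0, -0.161, 0.987, -0.0]
contact_force: [-2.1, -0.5, 5.8]
gripper_width: 0.203
grasp_force: 25.0
clock: 9.2
ee_pos: [0.5677, -0.0106, 0.063]
orientation: [0.0, -0.161, 0.987, -0.0]
contact_force: [-4.8, 1.4, 11.6]
gripper_width: 0.205
grasp_force: 25.0
```

```bash
python3 -m inch '[{"grip":1,"x":0,"y":0,"z":-0.08,"twist":0},{"grip":2.2,"x":0,"y":0,"z":0,"twist":0},{"grip":3,"x":0,"y":0,"z":0,"twist":0},{"grip":4,"x":0,"y":0,"z":0,"twist":0},{"grip":4,"x":0,"y":0,"z":0,"twist":0},{"grip":4,"x":0,"y":0,"z":-0.5,"twist":0},{"grip":4,"x":0,"y":0,"z":-2,"twist":0},{"grip":4,"x":0,"y":0,"z":-4,"twist":0},{"grip":4,"x":0,"y":0,"z":-4,"twist":0},{"grip":4,"x":0,"y":0,"z":-1.5,"twist":0},{"grip":4,"x":-3,"y":-1.5,"z":0,"twist":0},{"grip":4,"x":-4,"y":-2,"z":0,"twist":0},{"grip":4,"x":-4,"y":-2,"z":0,"twist":0},{"grip":4,"x":0,"y":0,"z":0,"twist":0},{"grip":4,"x":0,"y":0,"z":0,"twist":0}]'; python3 - <<'E'
from h import *
c=shot('wrist','w4'); print(proj(c,[.5658,-.0116,.015]),proj(c,[.6117,-.1472,.061]))
need([.6117,-.1472,.18],.3264+np.pi/2)
crop('w4',40,0,400,300,2,'w4c')
E
```

```text
clock: 10.7
ee_pos: [0.6897, -0.0281, 0.1815]
orientation: [-0.001, -0.161, 0.987, 0.0]
contact_force: [0.2, -0.7, 0.8]
gripper_width: 0.455
grasp_force: 0.0
[388.88229645  53.75731956] [197.15385014  44.50111955]
clock 10.75 twist -0.003 shift cm [11.15 -8.82  0.22] tilt 0.08 j6 -1.49
```

View pics/w4c.png

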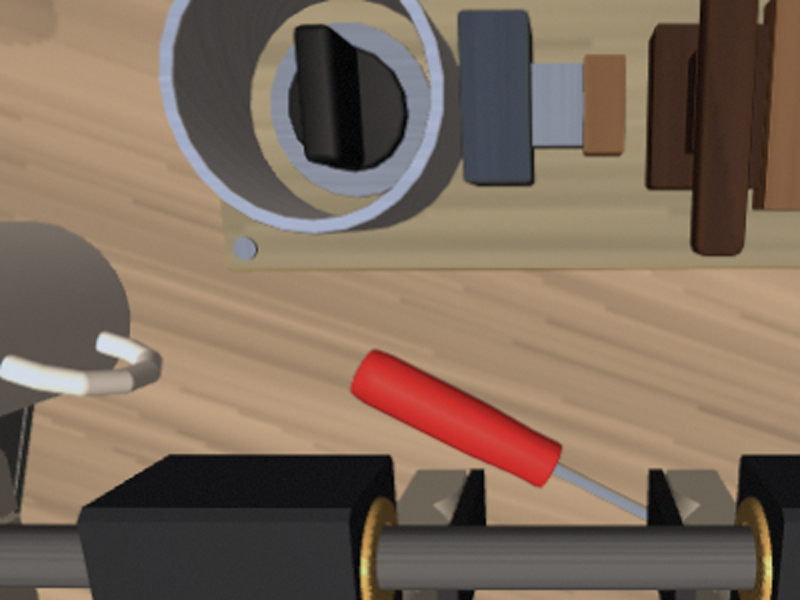

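The cleat stands in the bay, square, with its base close to the stop and nose gap remaining. The knob bar's top is centred near crop (316,95) and the guard rim spans columns 160–444 with its lowest row at 233. The mug handle is at (80,370).

```bash
python3 - <<'E'
from h import *
c=load('w4'); P=np.array([0.57708,-0.04491]);w=.3264
R=np.array([[np.cos(w),-np.sin(w)],[np.sin(w),np.cos(w)]])
k=lambda u,v:((u+.5)/2-.5+40,(v+.5)/2-.5)
J=lambda u,v,z:((at(c,*k(u,v),z)[:2]-P)@R*1e3).round(1)
print('knob bar',J(310,26,.061),J(321,163,.061),'mid',J(316,95,.061))
print('rim L R bottom',J(160,75,.075),J(444,75,.075),J(315,233,.075))
print('cleat bar', J(692,248,.071),J(743,250,.071),J(699,5,.071),'base',J(648,188,.037),J(755,188,.037),'stop',J(768,208,.035),'nose',J(625,153,.034),J(625,57,.034))
# hsv-free rim ellipse from scene for cross-check
o=load('s2'); kk=lambda u,v:((u+.5)/5.7-.5+255,(v+.5)/5.7-.5+145)
Js=lambda u,v,z:((at(o,*kk(u,v),z)[:2]-P)@R*1e3).round(1)
print('scene rim L R T B',[Js(u,v,.075).tolist() for u,v in((73,345),(285,345),(180,252),(180,428))])
E
```

```text
knob bar [ -20.3 -107.8] [  24.6 -108. ] mid [   1.8 -107.7]
rim L R bottom [  -2.6 -154.4] [ -1.8 -60.1] [  48.8 -107.5]
cleat bar [54.6 24.8] [55.3 43. ] [-23.6  23.8] base [32.7 12.5] [32.8 55. ] stop [40.4 61.3] nose [19.3  3.5] [-15.6   2.8]
scene rim L R T B [[-13.8, -153.2], [21.4, -63.4], [-45.0, -91.5], [45.8, -121.7]]
```

```bash
cat >> h.py <<'E'
P=np.array([0.57708,-0.04491]);w=.3264
RJ=np.array([[np.cos(w),-np.sin(w)],[np.sin(w),np.cos(w)]])
def needj(x,y,z,a=0): # jig mm, z m, a clockwise knob angle
    p=P+RJ@[x/1e3,y/1e3]; need([p[0],p[1],z],w+np.pi/2-a)
E
python3 -c "
from h import *
needj(1,-107.5,.18)"
```

```text
clock 10.75 twist -0.003 shift cm [11.05 -8.77  0.22] tilt 0.08 j6 -1.49
```

```bash
python3 -m inch '[{"grip":2.7,"x":2.2,"y":-1.77,"z":0,"twist":0},{"grip":2.7,"x":3,"y":-2.4,"z":0,"twist":0},{"grip":2.7,"x":3,"y":-2.4,"z":0,"twist":0},{"grip":2.7,"x":2.85,"y":-2.2,"z":0,"twist":0},{"grip":2.7,"x":0,"y":0,"z":0,"twist":-0.142},{"grip":2.7,"x":0,"y":0,"z":0,"twist":-0.142},{"grip":2.7,"x":0,"y":0,"z":0,"twist":-0.142},{"grip":2.7,"x":0,"y":0,"z":0,"twist":-0.142},{"grip":2.7,"x":0,"y":0,"z":0,"twist":-0.142},{"grip":2.7,"x":0,"y":0,"z":0,"twist":-0.142},{"grip":2.7,"x":0,"y":0,"z":0,"twist":-0.142},{"grip":2.7,"x":0,"y":0,"z":0,"twist":-0.142},{"grip":2.7,"x":0,"y":0,"z":0,"twist":-0.142},{"grip":2.7,"x":0,"y":0,"z":0,"twist":-0.142},{"grip":2.7,"x":0,"y":0,"z":0,"twist":-0.142},{"grip":2.7,"x":0,"y":0,"z":0,"twist":-0.142},{"grip":2.7,"x":0,"y":0,"z":0,"twist":-0.142},{"grip":2.7,"x":0,"y":0,"z":0,"twist":-0.142}]' && python3 -m inch '[{"grip":2.7,"x":0,"y":0,"z":0,"twist":-0.142},{"grip":2.7,"x":0,"y":0,"z":0,"twist":-0.142},{"grip":2.7,"x":0,"y":0,"z":0,"twist":-0.142},{"grip":2.7,"x":0,"y":0,"z":0,"twist":-0.142},{"grip":2.7,"x":0,"y":0,"z":0,"twist":-0.142},{"grip":2.7,"x":0,"y":0,"z":0,"twist":-0.142},{"grip":2.7,"x":0,"y":0,"z":0,"twist":-0.142},{"grip":2.7,"x":0,"y":0,"z":0,"twist":-0.142},{"grip":2.7,"x":0,"y":0,"z":0,"twist":-0.02},{"grip":2.7,"x":0,"y":0,"z":0,"twist":0}]'; python3 -c "
from h import *
needj(1,-107.5,.051)"
```

```text
clock: 12.55
ee_pos: [0.6117, -0.1457, 0.1837]
orientation: [-0.0, 0.916, -0.4, 0.0]
contact_force: [-0.3, -0.2, -0.1]
gripper_width: 0.309
grasp_force: 0.0
clock: 13.55
ee_pos: [0.6121, -0.1458, 0.1834]
orientation: [0.0, 0.987, 0.161, 0.0]
contact_force: [-0.2, 0.3, -0.5]
gripper_width: 0.31
grasp_force: 0.0
clock 13.55 twist -0.003 shift cm [1.000e-02 7.000e-02 1.324e+01] tilt 0.05 j6 1.82
```

```bash
python3 - <<'E'
from h import *
T=load('top')
for n,u,v,z in(('varnish',429,171,.1),('mug',397,142,.09)):
    q=at(T,u,v,z)[:2]; d=(q-P)@RJ*1e3-[1,-107.5]; print(n,q,'from knob, jig axes',d.round(),np.hypot(*d).round())
E
```

```text
varnish [ 0.65330045 -0.35200317] from knob, jig axes [ -27. -208.] 210.0
mug [ 0.73552941 -0.2671214 ] from knob, jig axes [  78. -154.] 172.0
```

```bash
python3 -m inch '[{"grip":2.7,"x":0,"y":0.07,"z":2,"twist":0},{"grip":2.7,"x":0,"y":0,"z":3,"twist":0},{"grip":2.7,"x":0,"y":0,"z":2.5,"twist":0},{"grip":2.7,"x":0,"y":0,"z":1,"twist":0},{"grip":2.7,"x":0,"y":0,"z":0.5,"twist":0},{"grip":2.7,"x":0,"y":0,"z":0.5,"twist":0},{"grip":2.7,"x":0,"y":0,"z":0.5,"twist":0},{"grip":2.7,"x":0,"y":0,"z":0,"twist":0}]'; python3 -c "
from h import *
needj(1,-107.5,.051)"
```

```text
clock: 14.35
ee_pos: [0.6129, -0.1467, 0.0828]
orientation: [-0.0, 0.987, 0.162, 0.0]
contact_force: [0.1, -0.0, -0.1]
gripper_width: 0.307
grasp_force: 0.0
clock 14.35 twist -0.001 shift cm [-0.03 -0.04  3.18] tilt 0.02 j6 1.82
```

```bash
python3 -m inch '[{"grip":2.7,"x":0,"y":-0.03,"z":0.5,"twist":0},{"grip":2.7,"x":0,"y":0,"z":0.5,"twist":0},{"grip":2.7,"x":0,"y":0,"z":0.5,"twist":0},{"grip":2.7,"x":0,"y":0,"z":0,"twist":0}]'; python3 -m inch '[{"grip":2.7,"x":0,"y":0,"z":0.5,"twist":0},{"grip":2.7,"x":0,"y":0,"z":0.5,"twist":0},{"grip":2.7,"x":0,"y":0,"z":0.5,"twist":0},{"grip":2.7,"x":0,"y":0,"z":0.1,"twist":0},{"grip":2.7,"x":0,"y":0,"z":0,"twist":0},{"grip":2.7,"x":0,"y":0,"z":0,"twist":0}]';python3 -c "
from h import *
needj(1,-107.5,.051); s=readout.get_state(); print(s['torque'])"
```

```text
clock: 14.75
ee_pos: [0.6121, -0.1464, 0.0667]
orientation: [-0.0, 0.987, 0.162, -0.001]
contact_force: [0.4, 0.2, 0.2]
gripper_width: 0.309
grasp_force: 0.0
clock: 15.35
ee_pos: [0.6129, -0.1464, 0.0518]
orientation: [0.0, 0.987, 0.162, 0.0]
contact_force: [-1.1, 0.2, 0.1]
gripper_width: 0.308
grasp_force: 0.0
clock 15.35 twist -0.000 shift cm [-0.03 -0.01  0.08] tilt 0.01 j6 1.82
[-0.09866453  0.08252496 -0.00815863]
```

```bash
python3 -m inch '[{"grip":1,"x":0,"y":0,"z":0,"twist":0},{"grip":1,"x":0,"y":0,"z":0,"twist":0},{"grip":1,"x":0,"y":0,"z":0,"twist":0},{"grip":1,"x":0,"y":0,"z":0,"twist":0},{"grip":1,"x":0,"y":0,"z":0,"twist":0}]' 50; python3 -c "
from h import *
needj(1,-107.5,.051); s=readout.get_state(); print(s['torque'])"
```

```text
clock: 15.85
ee_pos: [0.6131, -0.147, 0.0519]
orientation: [0.0, 0.987, 0.162, 0.0]
contact_force: [1.1, -5.1, -0.5]
gripper_width: 0.153
grasp_force: 50.0
clock 15.85 twist -0.000 shift cm [-0.04 -0.07  0.09] tilt 0.05 j6 1.82
[-2.04026781 -0.44426783 -0.0138715 ]
```

```bash
python3 -m inch '[{"grip":1,"x":0,"y":0.04,"z":0,"twist":0.05},{"grip":1,"x":0,"y":0,"z":0,"twist":0.05},{"grip":1,"x":0,"y":0,"z":0,"twist":0.05},{"grip":1,"x":0,"y":0,"z":0,"twist":0.05},{"grip":1,"x":0,"y":0,"z":0,"twist":0}]'; python3 -c "
from h import *
needj(1,-107.5,.051); s=readout.get_state(); print(s['torque'],s['contact_force'])"
python3 -m inch '[{"grip":1,"x":0,"y":0,"z":0,"twist":0.1},{"grip":1,"x":0,"y":0,"z":0,"twist":0.1},{"grip":1,"x":0,"y":0,"z":0,"twist":0.1},{"grip":1,"x":0,"y":0,"z":0,"twist":0.05},{"grip":1,"x":0,"y":0,"z":0,"twist":0}]'; python3 -c "
from h import *
needj(1,-107.5,.051); s=readout.get_state(); print(s['torque'],s['contact_force'])"
```

```text
clock: 16.35
ee_pos: [0.6132, -0.1473, 0.0519]
orientation: [0.0, 0.998, 0.062, 0.0]
contact_force: [1.5, -4.7, -0.3]
gripper_width: 0.157
grasp_force: 50.0
clock 16.35 twist -0.201 shift cm [-0.03 -0.11  0.09] tilt 0.05 j6 1.62
[-1.88176418 -0.26753095  0.03394111] [ 1.47641821 -4.74645931 -0.25135295]
clock: 16.85
ee_pos: [0.6131, -0.1478, 0.0519]
orientation: [0.001, 0.994, -0.112, 0.0]
contact_force: [1.6, -8.0, -0.7]
gripper_width: 0.151
grasp_force: 50.0
clock 16.85 twist -0.552 shift cm [-0.01 -0.15  0.09] tilt 0.07 j6 1.27
[-2.86459968 -0.39396467  0.0632534 ] [ 1.62666262 -8.04184224 -0.73433194]
```

```bash
python3 -m inch '[{"grip":1,"x":0,"y":0.1,"z":0,"twist":0},{"grip":1,"x":0,"y":0,"z":0,"twist":0}]'; python3 - <<'E'
from h import *
s=readout.get_state(); print(s['torque'],s['contact_force'],s['joint_efforts'][5])
E
python3 -m inch '[{"grip":1,"x":0,"y":0,"z":0,"twist":0.04}]'; python3 - <<'E'
from h import *
s=readout.get_state(); print(s['torque'],s['contact_force'],s['joint_efforts'][5])
c=shot('scene','s3'); o=load('s2')
# profile along clamping direction at nose-pad top height, before and after
for n,cc in(('s2',o),('s3',c)):
    g=[]
    for y in np.arange(-6,36,2):
        q=P+RJ@[.012,y/1e3]; u,v=proj(cc,[q[0],q[1],.034]); g.append(cv2.getRectSubPix(np.ascontiguousarray(cc['frame']),(1,1),(float(u),float(v)))[0,0].tolist())
    print(n,[tuple(a) for a in g])
E
```

```text
clock: 17.05
ee_pos: [0.6131, -0.1479, 0.052]
orientation: [-0.0, 0.994, -0.112, 0.001]
contact_force: [1.5, -3.2, -0.2]
gripper_width: 0.155
grasp_force: 50.0
[-1.2291994  -0.5677488  -0.00621486] [ 1.52277287 -3.18513393 -0.15611353] 0.047345347702503204
clock: 17.15
ee_pos: [0.6131, -0.1479, 0.0519]
orientation: [0.0, 0.991, -0.131, 0.0]
contact_force: [1.1, -3.3, -0.3]
gripper_width: 0.156
grasp_force: 50.0
[-1.47441646 -0.53418622  0.34109953] [ 1.14301638 -3.34163403 -0.28364682] 0.8286328800022602
s2 [(134, 99, 61), (136, 101, 63), (135, 96, 60), (135, 98, 61), (140, 112, 74), (153, 137, 99), (161, 148, 112), (162, 148, 112), (159, 144, 108), (129, 113, 83), (77, 61, 43), (50, 35, 23), (63, 44, 28), (79, 57, 37), (80, 56, 38), (78, 54, 36), (77, 53, 36), (75, 48, 33), (65, 42, 28), (61, 41, 27), (60, 43, 30)]
s3 [(139, 127, 120), (143, 106, 64), (138, 99, 58), (137, 99, 61), (138, 101, 62), (138, 99, 60), (139, 101, 61), (137, 100, 62), (105, 73, 42), (72, 48, 29), (65, 44, 30), (82, 57, 36), (83, 58, 37), (82, 58, 38), (81, 57, 42), (80, 56, 37), (76, 52, 33), (64, 45, 29), (54, 34, 23), (50, 32, 23), (52, 39, 26)]
```

```bash
cat > m.py <<'E'
from h import *
s=readout.get_state(); needj(1,-107.5,.051); print('Tz %.3f'%s['torque'][2],'F',s['contact_force'].round(1),'j6eff %.2f'%s['joint_efforts'][5])
E
python3 -m inch '[{"grip":1,"x":0,"y":0,"z":0,"twist":0.04},{"grip":1,"x":0,"y":0,"z":0,"twist":0.04},{"grip":1,"x":0,"y":0,"z":0,"twist":0.04}]' >/dev/null; python3 m.py
python3 -m inch '[{"grip":1,"x":0,"y":0,"z":0,"twist":0.04},{"grip":1,"x":0,"y":0,"z":0,"twist":0.04}]' >/dev/null; python3 m.py
python3 -m inch '[{"grip":1,"x":0,"y":0,"z":0,"twist":0.04}]' >/dev/null; python3 m.py
```

```text
clock 17.50 twist -0.710 shift cm [-0.   -0.18  0.1 ] tilt 0.06 j6 1.11
Tz 0.297 F [ 1.4 -5.5  0.3] j6eff 0.35
clock 17.70 twist -0.790 shift cm [ 0.02 -0.19  0.09] tilt 0.05 j6 1.03
Tz 0.352 F [ 1.6 -5.9  0. ] j6eff 0.35
clock 17.80 twist -0.830 shift cm [ 0.01 -0.19  0.09] tilt 0.05 j6 0.99
Tz 0.290 F [ 2.6 -5.6 -1. ] j6eff 0.35
```

```bash

python3 -m inch '[{"grip":1,"x":0,"y":0.03,"z":0,"twist":0.04}]' >/dev/null; python3 m.py
python3 -m inch '[{"grip":1,"x":0,"y":0,"z":0,"twist":0.04}]' >/dev/null; python3 m.py
python3 -m inch '[{"grip":1,"x":0,"y":0,"z":0,"twist":0.04}]' >/dev/null; python3 m.py
python3 -m inch '[{"grip":1,"x":0,"y":0,"z":0,"twist":0.04}]' >/dev/null; python3 m.py
```

```text
clock 17.90 twist -0.870 shift cm [ 0.02 -0.2   0.09] tilt 0.05 j6 0.95
Tz 0.284 F [ 2.  -4.1 -0.5] j6eff 0.34
clock 18.00 twist -0.910 shift cm [ 0.02 -0.2   0.09] tilt 0.05 j6 0.91
Tz 0.366 F [ 1.4 -5.3  0. ] j6eff 0.34
clock 18.10 twist -0.950 shift cm [ 0.03 -0.2   0.09] tilt 0.05 j6 0.87
Tz 0.323 F [ 1.8 -5.2 -0.4] j6eff 0.33
clock 18.20 twist -0.990 shift cm [ 0.04 -0.21  0.09] tilt 0.05 j6 0.83
Tz 0.346 F [ 2.2 -5.7 -0. ] j6eff 0.33
```

```bash

python3 -m inch '[{"grip":1,"x":0,"y":0,"z":0,"twist":0.04}]' >/dev/null; python3 m.py
python3 -m inch '[{"grip":1,"x":0,"y":0,"z":0,"twist":0.04}]' >/dev/null; python3 m.py
python3 -m inch '[{"grip":1,"x":0,"y":0,"z":0,"twist":0.04}]' >/dev/null; python3 m.py
python3 -m inch '[{"grip":1,"x":0,"y":0,"z":0,"twist":0.04}]' >/dev/null; python3 m.py
```

```text
clock 18.30 twist -1.030 shift cm [ 0.04 -0.21  0.1 ] tilt 0.05 j6 0.79
Tz 0.317 F [ 0.7 -6.3 -0.1] j6eff 0.33
clock 18.40 twist -1.070 shift cm [ 0.04 -0.21  0.1 ] tilt 0.05 j6 0.75
Tz 0.308 F [ 1.5 -6.3  0.5] j6eff 0.33
clock 18.50 twist -1.110 shift cm [ 0.05 -0.21  0.1 ] tilt 0.05 j6 0.71
Tz 0.361 F [ 1.4 -6.   0.5] j6eff 0.29
clock 18.60 twist -1.150 shift cm [ 0.05 -0.21  0.09] tilt 0.05 j6 0.67
Tz 0.411 F [ 1.4 -6.5  0.1] j6eff 0.25
```

```bash

python3 -m inch '[{"grip":1,"x":0,"y":0,"z":0,"twist":0.04}]' >/dev/null; python3 m.py
python3 -m inch '[{"grip":1,"x":0,"y":0,"z":0,"twist":0.04}]' >/dev/null; python3 m.py
```

```text
clock 18.70 twist -1.190 shift cm [ 0.06 -0.22  0.09] tilt 0.05 j6 0.63
Tz 0.418 F [ 0.8 -6.4  0.9] j6eff 0.20
clock 18.80 twist -1.230 shift cm [ 0.06 -0.22  0.09] tilt 0.06 j6 0.59
Tz 0.507 F [ 0.3 -5.6  0.2] j6eff 0.16
```

```bash

python3 -m inch '[{"grip":1,"x":0,"y":0,"z":0,"twist":0.025}]' >/dev/null; python3 m.py
python3 -m inch '[{"grip":1,"x":0,"y":0,"z":0,"twist":0}]' >/dev/null; python3 m.py
python3 -m inch '[{"grip":1,"x":0,"y":0,"z":0,"twist":0}]' >/dev/null; python3 m.py
```

```text
clock 18.90 twist -1.255 shift cm [ 0.07 -0.22  0.1 ] tilt 0.06 j6 0.57
Tz 0.517 F [ 0.2 -6.2 -0.3] j6eff -0.30
clock 19.00 twist -1.254 shift cm [ 0.07 -0.22  0.09] tilt 0.06 j6 0.57
Tz 0.443 F [ 0.8 -6.2  0.7] j6eff -0.75
clock 19.10 twist -1.254 shift cm [ 0.07 -0.22  0.09] tilt 0.05 j6 0.57
Tz 0.381 F [ 1.3 -6.5  0.4] j6eff -0.40
```

```bash
for i in 1 2 3; do
:; done
python3 -m inch '[{"grip":1,"x":0,"y":0,"z":0,"twist":0},{"grip":1,"x":0,"y":0,"z":0,"twist":0}]' >/dev/null; python3 m.py
python3 -m inch '[{"grip":1,"x":0,"y":0,"z":0,"twist":0},{"grip":1,"x":0,"y":0,"z":0,"twist":0}]' >/dev/null; python3 m.py
python3 -m inch '[{"grip":1,"x":0,"y":0,"z":0,"twist":-0.01},{"grip":1,"x":0,"y":0,"z":0,"twist":0}]' >/dev/null; python3 m.py
```

```text
clock 19.30 twist -1.254 shift cm [ 0.07 -0.22  0.09] tilt 0.05 j6 0.57
Tz 0.341 F [ 1.  -7.2 -0.2] j6eff -0.37
clock 19.50 twist -1.254 shift cm [ 0.07 -0.22  0.09] tilt 0.05 j6 0.57
Tz 0.432 F [ 0.8 -6.6  0.1] j6eff -0.37
clock 19.70 twist -1.244 shift cm [ 0.07 -0.22  0.09] tilt 0.04 j6 0.58
Tz -0.057 F [ 0.9 -6.5  0.4] j6eff 0.16
```

```bash

python3 -m inch '[{"grip":1,"x":0,"y":0,"z":0,"twist":-0.02}]' >/dev/null; python3 m.py
python3 -m inch '[{"grip":1,"x":0,"y":0,"z":0,"twist":-0.02}]' >/dev/null; python3 m.py
python3 -m inch '[{"grip":1,"x":0,"y":0,"z":0,"twist":-0.02}]' >/dev/null; python3 m.py
python3 -m inch '[{"grip":1,"x":0,"y":0,"z":0,"twist":0.02}]' >/dev/null; python3 m.py
python3 -m inch '[{"grip":1,"x":0,"y":0,"z":0,"twist":0.02}]' >/dev/null; python3 m.py
python3 -m inch '[{"grip":1,"x":0,"y":0,"z":0,"twist":0.02}]' >/dev/null; python3 m.py
```

```text
clock 19.80 twist -1.224 shift cm [ 0.07 -0.22  0.09] tilt 0.04 j6 0.60
Tz -0.125 F [ 1.6 -6.6  0.2] j6eff -0.46
clock 19.90 twist -1.204 shift cm [ 0.06 -0.22  0.09] tilt 0.04 j6 0.62
Tz -0.108 F [ 1.4 -6.6  1.1] j6eff -0.22
clock 20.00 twist -1.184 shift cm [ 0.06 -0.22  0.09] tilt 0.04 j6 0.64
Tz -0.155 F [ 0.5 -6.5 -0.1] j6eff -0.18
clock 20.10 twist -1.203 shift cm [ 0.06 -0.22  0.09] tilt 0.05 j6 0.62
Tz 0.497 F [ 1.5 -6.1  0.3] j6eff 0.31
clock 20.20 twist -1.224 shift cm [ 0.06 -0.22  0.09] tilt 0.05 j6 0.60
Tz 0.493 F [ 1.3 -5.9  0.6] j6eff -0.12
clock 20.30 twist -1.244 shift cm [ 0.07 -0.22  0.09] tilt 0.06 j6 0.58
Tz 0.536 F [ 0.8 -7.   0.2] j6eff -0.18
```

```bash

python3 -m inch '[{"grip":1,"x":0,"y":0,"z":0,"twist":0},{"grip":1.8,"x":0,"y":0,"z":0,"twist":0},{"grip":2.3,"x":0,"y":0,"z":0,"twist":0},{"grip":2.5,"x":0,"y":0,"z":0,"twist":0},{"grip":2.5,"x":0,"y":0,"z":0,"twist":0},{"grip":2.5,"x":0,"y":0,"z":0,"twist":0}]'; python3 m.py
```

```text
clock: 20.9
ee_pos: [0.6124, -0.1479, 0.0516]
orientation: [-0.0, 0.896, -0.443, -0.0]
contact_force: [-0.3, 0.4, 0.3]
gripper_width: 0.285
grasp_force: 0.0
clock 20.90 twist -1.245 shift cm [ 0.06 -0.13  0.06] tilt 0.01 j6 0.58
Tz -0.002 F [-0.3  0.4  0.3] j6eff 0.00
```

Released with no contact forces. I'll rise clear and take a last look.

```bash

python3 -m inch '[{"grip":2.5,"x":0,"y":0,"z":-0.5,"twist":0},{"grip":2.5,"x":0,"y":0,"z":-1,"twist":0},{"grip":2.5,"x":0,"y":0,"z":-2,"twist":0},{"grip":2.5,"x":0,"y":0,"z":-3,"twist":0},{"grip":2.5,"x":0,"y":0,"z":-4,"twist":0},{"grip":2.5,"x":0,"y":0,"z":-4,"twist":0},{"grip":2.5,"x":0,"y":0,"z":-4,"twist":0},{"grip":2.5,"x":0,"y":0,"z":-3,"twist":0},{"grip":2.5,"x":0,"y":0,"z":0,"twist":0}]'; python3 - <<'E'
from h import *
shot('scene','s4'); crop('s4',255,160,140,95,5.7,'s4c')
E
```

```text
clock: 21.8
ee_pos: [0.6146, -0.1485, 0.2734]
orientation: [-0.002, 0.896, -0.443, 0.005]
contact_force: [0.6, -0.2, 0.5]
gripper_width: 0.285
grasp_force: 0.0
```

View pics/s4c.png

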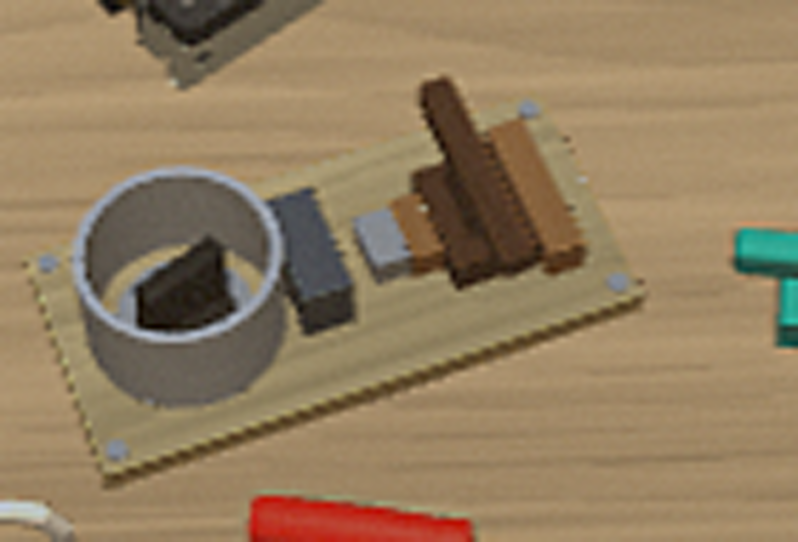

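The cleat stands square with its base against the stop (crop 540,265), the nose pad (420,235) is on its base, and the knob bar is turned. Earlier readings put it within about 2 mm of centre, so I'll hand it in.

```bash
python3 -c "
from cell import sign_off
print(sign_off())"
```

```text
the job is handed in; nothing more can be done
None
```

I handed the job in at about 22 s: the cleat stands square against the stop, within about 2 mm of centre. The knob is turned about 1.24 rad, and the grip is about 15–16 N from the knob moment; a rougher check from the quoted stiffness gave about 10 N, the lower limit. The gripper is clear, and I saw no pass/fail verdict.

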